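Scrap the cracked cap of a slanted hook-swivel housing

ROBOT

A 6-joint arm with a two-finger parallel gripper is mounted at the origin on the work surface. World frame = base frame: x ahead of the robot, y to its left, z up, the work surface at z = 0. Lengths are in mm, angles in rad, forces in N, time in s.
With the tool pointing down it reaches from about 350 to 875 mm from the base axis. Payload 4.2 kg.
Tool frame: the origin (TCP) lies at the very end of the fingers, on their centre line; the grasp point (between the pads) lies 19 mm behind it (pinch_z is the distance from the TCP to the grasp point, in mm); z points along the fingers, y is the line along which they close (so a half turn about z gives the same grasp; the last joint's range is limited). The gripper opens to 85 mm and grips with 20 to 120 N. Pads are 22 mm wide; open, the fingers measure 114 mm over their backs; the gripper's body (76 mm by 85 mm) begins 54 mm behind the grasp point. The pads swing forward as they close: fully open they stand 13 mm farther back than shut.
Start: joints at [1.516, 0.385, 0.008, 0, -1.194, -0.259], TCP at [192.89, 594.469, 231.312] pointing down, gripper open.
Joint ranges: [-3.14, 3.14], [-1.21, 2.06], [-1.07, 1.41], [-3.16, 2.05], [-2.99, -0.16], [-3.1, 3.1]. Speed limits (rad/s): [2.79, 2.79, 3.14, 3.14, 3.14, 3.14].

INTERFACE

Orientations are given as a unit quaternion [x, y, z, w].
In Python, from bench import * gives the robot as it stands.
- The arm moves only by the tool arm_command, never from a script. Its argument "steps" is one flat list of numbers, 4 for each row, row after row: the shift along the tool's x, y, z in m, then the turn about the tool's z in rad. In form: [tx, ty, tz, roll, tx, ty, tz, roll, ...]. A call has 1 to 20 rows; each row shifts and turns the commanded pose from where the row before left it, along the tool's axes as they then stand; what a row does not reach is not made up. A row lasts 1/8 s, in which the tool goes at most 62.5 mm and 10.7 degrees, less where a joint would pass 70% of its speed; a pose out of reach is approached as far as the arm can. A call with a gripper value outside its range is refused whole. "grip" is the finger opening in m, from 0 to 0.0854, set as the call begins (left out, the last holds). The fingers move at their own pace and stop on an object; the grip force is fixed at half the most. Time passes only in rows, so rows that do not move let the fingers close. It gives the time, the measured TCP pose, the force, the opening and the grip force at its end, in the units of the state.
- read_state(): the state, without advancing time (a new reading comes with each control period).
- get_image(name): name is "scene" or "side" or "wrist"; returns the picture (480x640x3 uint8, red, green, blue); there is no depth.
- get_calibration(name): a dict with "camera_matrix" (3x3 intrinsics, pixels), "cam_to_world" (4x4, takes a point from camera to world coordinates). Camera axes: x right, y down, z forward; pixel columns grow to the right and rows downward; lengths in mm; the calibration is good to about 2 mm. The wrist camera is an equidistant fisheye: a pixel r from the principal point sees the ray r / f radians off the axis. A picture is of the moment at which its call begins: read the wrist's pose just before it. get_calibration takes no time and is no camera call; for the wrist camera it gives the pose at the moment of the call.
- job_done(): hands the job in; it is judged then, once.
The state is a dict: "clock": time; "joints": joint angles; "joint_vel": joint speeds; "joint_efforts": joint torques, N m; "position": TCP position; "ee_rot": TCP orientation; "contact_force": force on the tool from outside, world axes, zero at the start; "wrist_torque": the same for the moment, N m; "gripper_width": finger opening in mm; "grasp_force": force on a finger pad.
Only numpy, scipy, OpenCV 4.12 (cv2) and the standard library are available. Lean on these libraries where they do the work, as an engineer would, in place of code of your own. Each camera call takes 0.05 s, during which the arm holds its last target. There are 200 camera calls.

TASK

The bronze cap on the slanted housing in the proof-load stand is cracked: draw it off the housing with the gripper and push it down through the spring flap of the scrap chute, so that it drops inside and the flap springs shut behind it. Do not just toss or drop it onto the flap, do not ram the stand, and leave the sound spare cap and the other things on the shelf where they are.

Things in the scene. Friction and masses are not known exactly. Their poses are not given: they have to be found in the camera images.
- cap: cracked bronze cap, loose on the housing's spigot: skirt 47 mm across (40 inside), 20 deep, top 4 thick, round knob 16 across and 46 long on top. Origin: centre of the open rim; +z along its axis to the knob (top face z 24 mm, knob end z 70). 140 to 260 g. A spring plunger in the spigot drags on the skirt: about 5 to 12 N along the axis draws it off; not sideways.
- stand: fixed stand, base 200 x 120 x 12 mm, origin under its centre, z up. The housing, 60 mm across (spigot 36), leans 28 deg to the stand's -x: axis (-0.469, 0, 0.883) through (0, 0, 60 mm). A fixed L-shaped beam above (z 208 to 250 mm; crossbar x -44 to -16, y -18 to 42; arm x -44 to 90 and column at y 31 to 59) bars coming straight down on the knob; along the slanted axis it is free.
- housing_mouth (a point): centre of the end face of the housing's spigot, on the slanted axis, 90 mm along it; the inside of the cap's top rests on it at the start. The axes are those of the stand.
- chute: head of the scrap chute, a fixed steel box, 98 (x) x 144 (y) mm outside, 175 mm tall, on a 124 x 168 mm flange; origin under its centre, z up. Inside 88 (x) by 134 (y) mm, floor at z 6 mm. A steel flap closes its open top. The fingers fit in with their closing line along the chute's y.
- chute_mouth (a point): centre of the chute's open top, at the height of its rim (175 mm above the shelf); axes are those of the chute.
- flap_hinge (a point): middle of the flap's hinge line, which runs along the chute's y, 42 mm to the +x side of the mouth's centre and 5 mm below the rim.
- flap (a joint): angle of the flap, a plate reaching 83 mm from the hinge: 0 = level and shut, grows to 1.45 as it swings down into the chute. A spring shuts it: pressing it open takes 3 to 6 N at its middle, more than the cap's weight, and up to about 15 N near the hinge.
- spare_cap: the sound spare cap: same shape and size as the scrap cap, standing rim down on the shelf; origin at the centre of its rim. Bystander.
- keeper_pin: black steel keeper pin, 75 mm long, 12 mm thick with a square head, lying flat; origin under its middle. Bystander.
- thread_gauge: orange plastic thread gauge, 85 x 22 x 10 mm, lying flat; origin under its middle. Bystander.
- mirror: chrome inspection mirror, round head of 56 mm on a flat handle, 190 mm long in all, lying flat; origin under its middle. Bystander.
- latch: cracked bronze latch, 70 x 28 x 30 mm, lying flat; origin under its middle. Bystander.
- grease_tin: grease tin, 68 mm across, 90 mm tall, upright; origin under its centre. Bystander.
- wrench: steel wrench, about 180 mm long, lying flat; origin under its middle. Bystander.
Not all that is in view belongs to the job. Leave any black or blue look-alike of the cap alone. Leave any pink look-alike of the stand alone.

How it is judged:
By the outcome, as a careful person would: the job done as asked, in the order asked, and still so for the second after the job is handed in, with the robot touching nothing.
It also fails if it takes over 54 s, if anything falls off the work surface, if the arm or the gripper's body presses on something with over 40 N, if the wrist force passes 120 N, or if a joint passes its speed limit or range.

## Working session

There is one attempt and no reset: what is moved stays moved. The work goes in short steps, Python scripts to look and compute and a tool call to move; the robot and the scene stay as the last step left them, time stands still between calls to the robot, and variables do not carry over. Pictures are saved under pics/ and viewed, at most 10 in all, crops included, and the job is handed in when it is done.

Besides the shell and the picture viewer there is one more tool, called after "Call:" by a JSON object that holds its "method" and its "body". arm_command: Moves the arm, as the interface text tells. Its arguments: {"type":"object","properties":{"steps":{"type":"array","items":{"type":"number"}},"grip":{"type":"number"}},"required":["steps"]}

```bash
mkdir -p pics; ls; python3 - <<'E'
from bench import *
import cv2,numpy as np
for n in ("scene","side"):
    cv2.imwrite(f"pics/{n}0.png",get_image(n)[:,:,::-1])
    c=get_calibration(n); print(n,np.round(c["camera_matrix"],1).tolist(),np.round(c["cam_to_world"],3).tolist())
s=read_state();print(s["position"],s["ee_rot"],s["clock"])
E
```

```text
pics
scene [[550.7, 0.0, 321.8], [0.0, 550.7, 245.4], [0.0, 0.0, 1.0]] [[0.783, 0.366, -0.503, 1029.55], [0.622, -0.469, 0.627, -713.735], [-0.006, -0.804, -0.595, 820.918], [0.0, 0.0, 0.0, 1.0]]
side [[555.4, 0.0, 322.2], [0.0, 555.4, 235.8], [0.0, 0.0, 1.0]] [[0.828, -0.304, 0.471, -111.251], [-0.56, -0.479, 0.676, -806.953], [0.02, -0.824, -0.567, 808.097], [0.0, 0.0, 0.0, 1.0]]
[192.74111453 593.99454411 230.31800283] [ 9.87703311e-01 -1.56336798e-01 -1.06026203e-04  9.81269317e-04] 0.1
```

View pics/scene0.png

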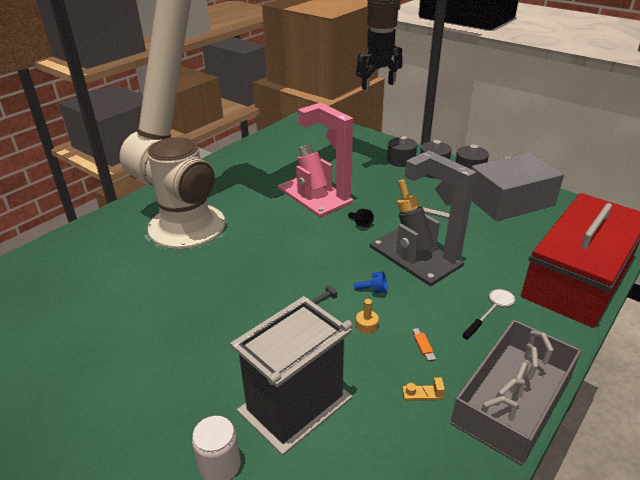

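View pics/side0.png

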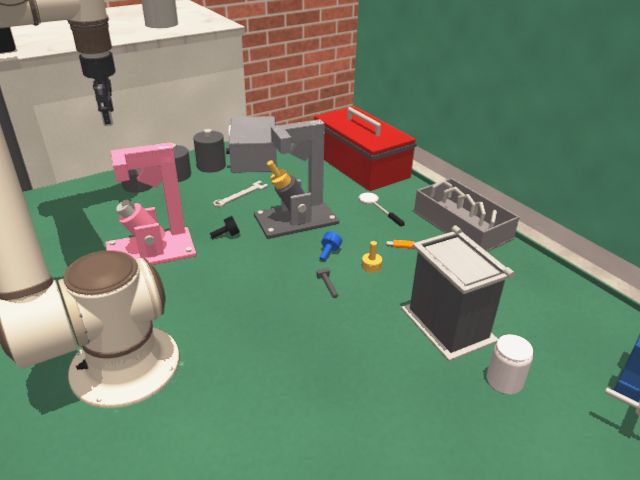

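Candidates for the cap: bronze cap on the grey stand at scene (406,195) / side (278,175). The spare stands rim down at (368,320) / (372,260), and black (362,217) and blue (373,284) look-alikes lie on the shelf. The one on the grey (not pink) stand fits. I'll confirm it in a crop that also gives corner pixels.

```bash
python3 - <<'E'
import cv2,numpy as np
a=cv2.imread("pics/scene0.png");b=cv2.imread("pics/side0.png")
def t(im,x,y,w=133,h=100):
    c=cv2.resize(im[y:y+h,x:x+w],(400,300),interpolation=cv2.INTER_CUBIC)
    return c
def crop(im,x,y,w,h):
    c=cv2.resize(im[y:y+h,x:x+w],(400,300),interpolation=cv2.INTER_CUBIC)
    for k in range(0,w,20): cv2.putText(c,str(x+k),(int(k*400/w),8),0,.3,(0,255,255),1); cv2.line(c,(int(k*400/w),10),(int(k*400/w),16),(0,255,255),1)
    for k in range(0,h,20): cv2.putText(c,str(y+k),(0,int(k*300/h)+3),0,.3,(0,255,255),1)
    return c
o=np.vstack([np.hstack([crop(a,350,145,187,140),crop(b,230,115,160,120)]),np.hstack([crop(a,210,295,200,150),crop(b,390,220,187,140)])])
cv2.imwrite("pics/c1.png",o)
E
```

```text
(no output)
```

View pics/c1.png

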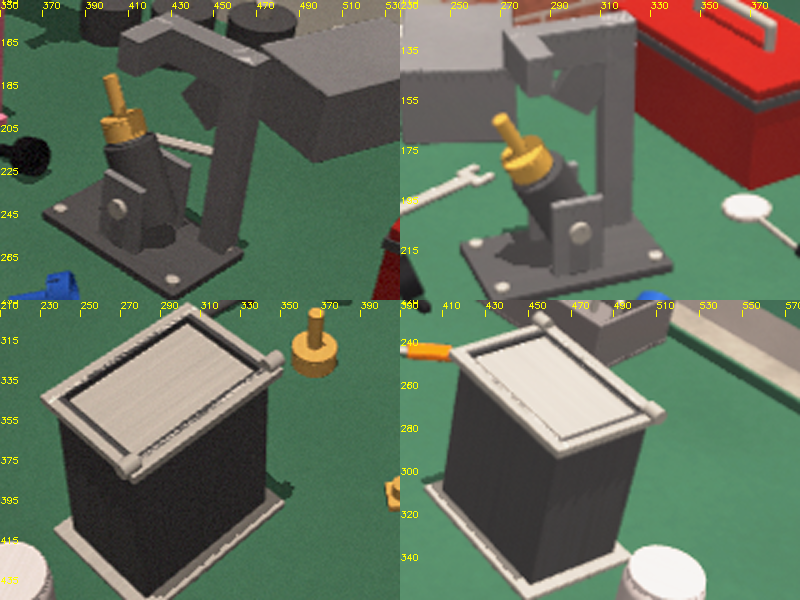

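Confirmed: the top tiles show the bronze cap on the grey slanted housing, with the knob end at scene (401,181) and side (269,163). The lower tiles show the chute, with its hinge barrels at scene (275,377)–(348,324). Next I fit the poses.

```bash
cat > h.py <<'E'
from bench import *
import numpy as np
from scipy.optimize import least_squares
C={n:get_calibration(n) for n in("scene","side")}
def proj(n,p):
    K,T=np.array(C[n]["camera_matrix"]),np.linalg.inv(np.array(C[n]["cam_to_world"]))
    q=K@(T[:3,:3]@p+T[:3,3]); return q[:2]/q[2]
def w(x,y,th,p):
    c,s=np.cos(th),np.sin(th); return np.array([x+c*p[0]-s*p[1],y+s*p[0]+c*p[1],p[2]])
E
python3 - <<'E'
from h import *
k=(-65.7,0,183.6)
S=[("scene",(-100,-60,12),(370.1,244.6)),("scene",(100,-60,12),(433.2,281)),("scene",(100,60,12),(463.6,262)),("scene",k,(401.4,181)),
("side",(-100,60,12),(254.4,212.6)),("side",(-100,-60,12),(268,233)),("side",(100,-60,12),(338.8,221.4)),("side",k,(269,163.2))]
def rs(v): return np.concatenate([proj(n,w(*v[:3],p))-u for n,p,u in S])
def rc(v):
    x,y,t,e,f,h=v
    P=[("scene",(-62,-84,f),(238.5,408.5)),("scene",(62,-84,f),(284,443)),("scene",(62,84,f),(352,396)),
    ("side",(-62,84,f),(401.7,307.9)),("side",(-62,-84,f),(448.4,360)),("side",(62,-84,f),(498.5,336.9)),
    ("scene",(-49-e,-72-e,175),(231,345)),("scene",(-49-e,72+e,175),(303.5,299)),("side",(-49-e,72+e,175),(414.3,244.8)),("side",(-49-e,-72-e,175),(463.9,288.7)),
    ("scene",(42,-h,170),(275,377.5)),("scene",(42,h,170),(348,324)),("side",(42,h,170),(456.9,228.9)),("side",(42,-h,170),(509.2,272.4))]
    return np.concatenate([proj(n,w(x,y,t,p))-u for n,p,u in P])
def best(f,tail):
    return min((least_squares(f,[x,y,t]+tail,loss="soft_l1") for t in np.arange(-3,3.2,1) for x,y in[(600,0)]),key=lambda r:r.cost)
a=best(rs,[]);print("stand",a.x.round(3),a.cost,a.fun.round(1))
b=best(rc,[0,6,75]);print("chute",b.x.round(3),b.cost,b.fun.round(1))
s=a.x
R=np.array([[np.cos(s[2]),-np.sin(s[2])],[np.sin(s[2]),np.cos(s[2])]])
for n,p in (("knobend",k),("mouth",(-42.2,0,139.5)),("beam tip",(-44,-18,250))): print(n,w(*s,p).round(1))
c=b.x
print("push pt",w(*c[:3],(-16,0,175)).round(1),"mouth",w(*c[:3],(0,0,175)).round(1))
# spare cap etc. on plane: knob-base pixels
def ray(n,u,z):
    K,T=np.array(C[n]["camera_matrix"]),np.array(C[n]["cam_to_world"]);d=T[:3,:3]@np.linalg.solve(K,[*u,1]);o=T[:3,3];return (o+d*(z-o[2])/d[2]).round(0)
for nm,u,z in(("spare",(368,320),24),("blue",(373,284),15),("black",(362,217),15),("tin",(215,432),90),("wrench",(435,212),3)): print(nm,ray("scene",u,z))
st=read_state();q=st["ee_rot"]
from scipy.spatial.transform import Rotation as Ro
M=Ro.from_quat(q).as_matrix();print(M.round(3))
print("yaw of tool y",np.arctan2(M[1,1],M[0,1]))
E
```

```text
stand [543.372 257.044 -56.728] 8.518783125887195 [-0.9 -0.6 -0.9  2.2  1.4 -0.7  0.1 -0.5 -1.5 -0.3 -0.3  2.9  0.7 -1.7
  1.4 -1. ]
chute [ 599.623 -254.755  -18.964    5.816    6.925   76.876] 40.10921281619574 [-0.9  1.3  0.3 11.1  1.3 -0.9 -1.  -1.7  1.1 -1.6 -0.2  1.1  2.3 -1.1
  0.8 -1.7 -0.4 -1.5  0.9  0.1 -1.1  2.1 -3.7  3.4 -4.3  4.7 -4.2  3.3]
knobend [478.7 268.7 183.6]
mouth [501.8 264.6 139.5]
beam tip [496.9 247.2 250. ]
push pt [ 583.7 -252.9  175. ] mouth [ 599.6 -254.8  175. ]
spare [591. -17.  24.]
blue [529.  92.  15.]
black [353. 300.  15.]
tin [ 582. -421.   90.]
wrench [485. 457.   3.]
[[ 0.951 -0.309 -0.001]
 [-0.309 -0.951 -0.002]
 [ 0.     0.002 -1.   ]]
yaw of tool y -1.884758074720743
```

Call:
{"method": "arm_command", "body": {"steps": [0, 0, -0.035, 0, 0, 0, -0.035, 0, 0.037, 0.022, 0, 0, 0.037, 0.022, 0, 0, 0.037, 0.022, 0, 0, 0.037, 0.022, 0, 0, 0.037, 0.022, 0, 0, 0.037, 0.022, 0, 0, 0.037, 0.022, 0, 0, 0.037, 0.022, 0, 0, 0.037, 0.022, 0, 0, 0.037, 0.022, 0, 0, 0, 0, 0, -0.07, 0, 0, 0, -0.065, 0, 0, 0, 0], "grip": 0.045}}

```text
clock: 1.98
position: [476.8, 270.7, 300.8]
ee_rot: [0.996, -0.09, -0.0, 0.0]
contact_force: [-0.2, 0.1, 0.3]
gripper_width: 45.0
grasp_force: 0.0
```

```bash
python3 - <<'E'
from h import *
import cv2
c=get_calibration("wrist");s=read_state()
print(s["clock"],s["position"].round(1),s["ee_rot"].round(4),s["joints"].round(3))
cv2.imwrite("pics/w1.png",get_image("wrist")[:,:,::-1])
K=np.array(c["camera_matrix"]);T=np.array(c["cam_to_world"]);print(K.round(1).tolist(),T.round(3).tolist())
def fish(p):
    q=np.linalg.inv(T)@[*p,1];th=np.arctan2(np.hypot(q[0],q[1]),q[2]);ph=np.arctan2(q[1],q[0]);return (K[0,2]+K[0,0]*th*np.cos(ph),K[1,2]+K[1,1]*th*np.sin(ph))
v=(543.4,257,-.179)
for p in((-65.7,0,183.6),(-44,-18,250),(-44,42,250),(-100,-60,12),(-100,60,12),(100,-60,12)): print(p,np.round(fish(w(*v,p))))
E
```

```text
1.975 [476.8 270.7 300.8] [ 9.96e-01 -8.98e-02 -4.00e-04  3.00e-04] [ 0.812  0.212 -0.063 -0.    -1.297  0.579]
[[371.6, 0.0, 316.8], [0.0, 371.6, 237.5], [0.0, 0.0, 1.0]] [[-0.18, -0.944, -0.276, 547.103], [-0.984, 0.172, 0.052, 258.517], [-0.001, 0.281, -0.96, 441.92], [0.0, 0.0, 0.0, 1.0]]
(-65.7, 0, 183.6) [320. 229.]
(-44, -18, 250) [355. 222.]
(-44, 42, 250) [243. 222.]
(-100, -60, 12) [369. 219.]
(-100, 60, 12) [269. 220.]
(100, -60, 12) [371.  51.]
```

View pics/w1.png

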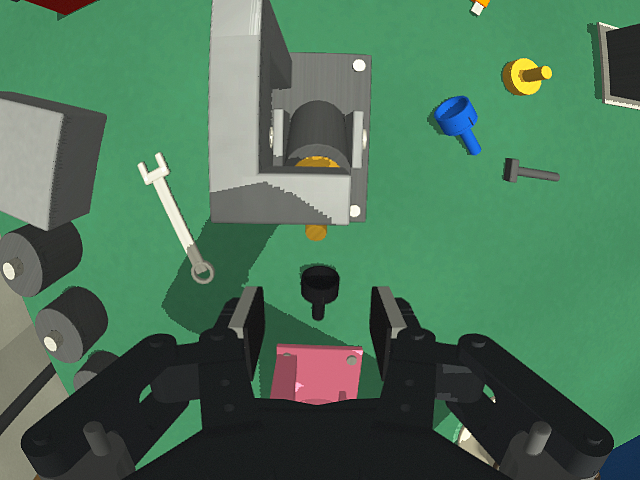

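The wrist view shows the knob end at (316,232) peeking out beyond the crossbar edge (row 222), within about 3 mm of prediction. The tool can only stay vertical. I'll grip the knob's tip with the gripper body just above the beam, draw the cap off along the axis, then set it down and regrip it.

Call:
{"method": "arm_command", "body": {"steps": [-0.0015, -0.001, 0.03, 0, 0, 0, 0.03, 0, 0, 0, 0.03, 0, 0, 0, 0.02, 0, 0, 0, 0.007, 0, 0, 0, 0.003, 0, 0, 0, 0, 0]}}

```text
clock: 2.9
position: [475.9, 272.6, 182.0]
ee_rot: [0.996, -0.089, 0.0, -0.0]
contact_force: [-0.3, 0.5, 0.6]
gripper_width: 45.1
grasp_force: 0.0
```

```bash
python3 - <<'E'
from h import *
import cv2
s=read_state();print(s["position"].round(1),s["contact_force"].round(1))
a=get_image("side");b=get_image("wrist");c=get_image("scene")
o=np.hstack([cv2.resize(a[70:190,210:330],(400,400),interpolation=2),cv2.resize(c[100:220,340:460],(400,400),interpolation=2)])
cv2.imwrite("pics/g1.png",o[:,:,::-1])
E
```

```text
[475.9 272.6 182. ] [-0.3  0.5  0.6]
```

View pics/g1.png

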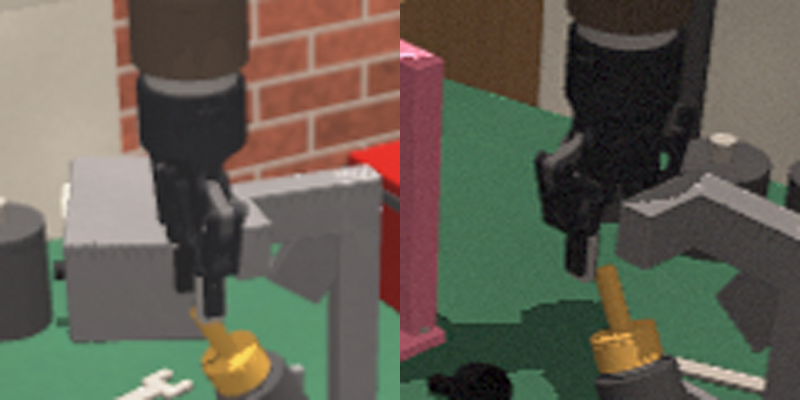

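Both views show the fingers just beside the crossbar straddling the knob tip, with the body just above the beam. I'll ease down a little further, watching the force.

Call:
{"method": "arm_command", "body": {"steps": [0, 0, 0.001, 0, 0, 0, 0.001, 0, 0, 0, 0.001, 0, 0, 0, 0.001, 0, 0, 0, 0, 0]}}

```text
clock: 3.68
position: [475.6, 272.2, 177.2]
ee_rot: [0.996, -0.089, -0.0, 0.0]
contact_force: [1.2, 0.1, -0.2]
gripper_width: 44.9
grasp_force: 0.0
```

Call:
{"method": "arm_command", "body": {"steps": [0, 0, 0.001, 0, 0, 0, 0.0, 0]}}

```text
clock: 3.92
position: [475.6, 272.2, 176.2]
ee_rot: [0.996, -0.089, -0.0, 0.0]
contact_force: [-0.5, 0.3, -0.2]
gripper_width: 44.9
grasp_force: 0.0
```

Call:
{"method": "arm_command", "body": {"steps": [0, 0, 0, 0, 0, 0, 0, 0, 0, 0, 0, 0, 0, 0, 0, 0, 0, 0, 0, 0, 0, 0, 0, 0], "grip": 0.0}}

```text
clock: 4.68
position: [475.5, 272.0, 176.6]
ee_rot: [0.996, -0.089, -0.0, 0.0]
contact_force: [-2.2, -2.1, 5.2]
gripper_width: 12.0
grasp_force: 58.8
```

The opening is 12 mm, not 16, so this holds only part of the knob. I'll reopen and shift toward the knob axis.

Call:
{"method": "arm_command", "body": {"steps": [0, 0, 0, 0, 0, 0, 0, 0, 0.005, 0, 0.001, 0, 0, 0, 0, 0], "grip": 0.035}}

```text
clock: 5.18
position: [480.9, 271.4, 175.0]
ee_rot: [0.996, -0.089, -0.0, 0.0]
contact_force: [0.5, 0.4, 0.9]
gripper_width: 34.9
grasp_force: 0.0
```

Call:
{"method": "arm_command", "body": {"steps": [0, 0, 0, 0, 0, 0, 0, 0, 0, 0, 0, 0, 0, 0, 0, 0, 0, 0, 0, 0], "grip": 0.0}}

```text
clock: 5.8
position: [480.5, 271.2, 175.4]
ee_rot: [0.996, -0.089, 0.0, 0.0]
contact_force: [-0.1, -2.5, 0.3]
gripper_width: 12.4
grasp_force: 58.6
```

Call:
{"method": "arm_command", "body": {"steps": [-0.0009, 0, -0.0018, 0, -0.0009, 0, -0.0018, 0, -0.0014, 0, -0.0026, 0]}}

```text
clock: 6.18
position: [477.3, 271.9, 180.9]
ee_rot: [0.996, -0.089, -0.0, 0.0]
contact_force: [3.0, -1.0, -7.1]
gripper_width: 12.5
grasp_force: 58.6
```

The drag is about 8 N along the axis and the opening is unchanged, so the grip holds. I'll keep drawing.

Call:
{"method": "arm_command", "body": {"steps": [-0.0016, 0, -0.003, 0, -0.0016, 0, -0.003, 0, -0.0016, 0, -0.003, 0, -0.0023, 0, -0.0044, 0, -0.0023, 0, -0.0044, 0, -0.0023, 0, -0.0044, 0, -0.0023, 0, -0.0044, 0, -0.0023, 0, -0.0044, 0, -0.0023, 0, -0.0044, 0, -0.0023, 0, -0.0044, 0, 0, 0, 0, 0]}}

```text
clock: 7.55
position: [456.9, 275.8, 221.8]
ee_rot: [0.996, -0.089, 0.0, -0.0]
contact_force: [-0.7, 0.1, -2.2]
gripper_width: 12.2
grasp_force: 58.8
```

```bash
python3 - <<'E'
from h import *
import cv2
a=get_image("side");c=get_image("scene")
o=np.hstack([cv2.resize(a[50:200,190:340],(400,400),interpolation=2),cv2.resize(c[80:230,320:470],(400,400),interpolation=2)])
cv2.imwrite("pics/g2.png",o[:,:,::-1])
E
```

```text
(no output)
```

View pics/g2.png

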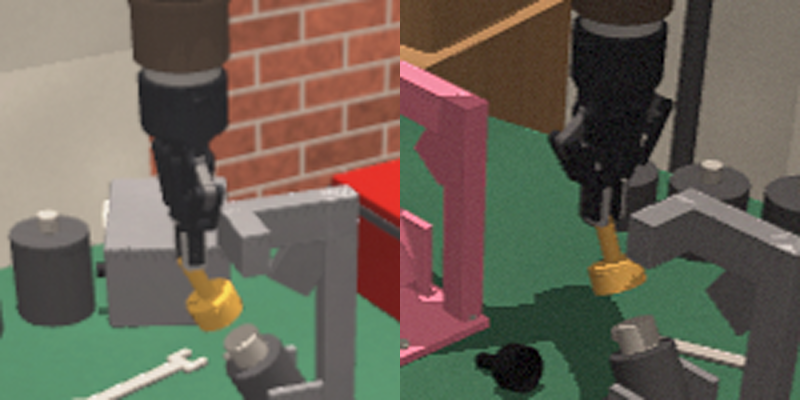

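The cap is off the spigot and held by the knob tip, still slanted. The stand is untouched. Next I find a free spot to set it upright.

```bash
python3 - <<'E'
from h import *
def ray(n,u,z):
    K,T=np.array(C[n]["camera_matrix"]),np.array(C[n]["cam_to_world"]);d=T[:3,:3]@np.linalg.solve(K,[*u,1]);o=T[:3,3];return (o+d*(z-o[2])/d[2]).round(0)
for u in((316,300),(335,291)): print(ray("scene",u,5))
for u in((322,272),(336,295)): print("side",ray("side",u,5))
print("pink",ray("scene",(320,212),0),ray("scene",(352,195),0),ray("scene",(348,120),250))
for p in((450,90,0),(450,60,0),(440,0,0)):print(p,proj("scene",np.array(p)),proj("side",np.array(p)))
E
```

```text
[455. -19.   5.]
[470.  30.   5.]
side [472.  28.   5.]
side [453. -57.   5.]
pink [236. 268.   0.] [253. 394.   0.] [269. 344. 250.]
(450, 90, 0) [343.90725907 275.80108792] [299.61913708 263.18742388]
(450, 60, 0) [336.10865038 282.37310498] [306.40254907 269.71115386]
(440, 0, 0) [316.30518324 294.27727892] [316.97289895 284.89772019]
```

Call:
{"method": "arm_command", "body": {"steps": [-0.01, 0, -0.01, 0, -0.01, 0, -0.01, 0, -0.003, 0.019, 0, 0, -0.003, 0.019, 0, 0, -0.004, 0.019, 0, 0, -0.004, 0.019, 0, 0, -0.003, 0.019, 0, 0, -0.003, 0.019, 0, 0, -0.003, 0.019, 0, 0, -0.003, 0.019, 0, 0, 0, 0, 0.02, 0, 0, 0, 0.03, 0, 0, 0, 0.03, 0, 0, 0, 0.03, 0, 0, 0, 0.03, 0, 0, 0, 0.02, 0, 0, 0, 0.007, 0, 0, 0, 0, 0]}}

```text
clock: 9.9
position: [384.7, 134.1, 74.5]
ee_rot: [0.996, -0.089, 0.0, 0.0]
contact_force: [0.7, -0.3, -2.2]
gripper_width: 12.5
grasp_force: 58.9
```

Call:
{"method": "arm_command", "body": {"steps": [0, 0, 0.002, 0, 0, 0, 0.002, 0, 0, 0, 0, 0]}}

```text
clock: 10.28
position: [384.6, 134.3, 70.5]
ee_rot: [0.996, -0.089, 0.0, -0.0]
contact_force: [0.8, 1.2, -1.9]
gripper_width: 11.9
grasp_force: 58.9
```

Call:
{"method": "arm_command", "body": {"steps": [0, 0, 0.002, 0, 0, 0, 0.002, 0, 0, 0, 0, 0]}}

```text
clock: 10.65
position: [384.4, 134.1, 66.1]
ee_rot: [0.996, -0.089, -0.0, 0.0]
contact_force: [0.5, -0.2, -2.2]
gripper_width: 12.3
grasp_force: 58.9
```

Call:
{"method": "arm_command", "body": {"steps": [0, 0, 0.0015, 0, 0, 0, 0.0015, 0, 0, 0, 0, 0]}}

```text
clock: 11.02
position: [385.6, 134.8, 64.7]
ee_rot: [0.996, -0.089, 0.001, -0.0]
contact_force: [-1.6, -0.7, 11.2]
gripper_width: 12.4
grasp_force: 60.4
```

Contact with the shelf. I'll ease off 1 mm and open.

Call:
{"method": "arm_command", "body": {"steps": [0, 0, -0.0015, 0, 0, 0, 0, 0]}}

```text
clock: 11.28
position: [384.8, 134.5, 65.1]
ee_rot: [0.996, -0.089, 0.0, -0.0]
contact_force: [-0.5, 0.9, 2.5]
gripper_width: 12.4
grasp_force: 59.4
```

Call:
{"method": "arm_command", "body": {"steps": [0, 0, 0, 0, 0, 0, 0, 0, 0, 0, 0, 0, 0, 0, 0, 0, 0, 0, 0, 0, 0, 0, -0.02, 0, 0, 0, -0.02, 0, 0, 0, 0, 0], "grip": 0.055}}

```text
clock: 12.28
position: [385.3, 134.9, 105.9]
ee_rot: [0.996, -0.089, 0.001, -0.001]
contact_force: [-0.0, -0.1, -0.4]
gripper_width: 55.1
grasp_force: 0.0
```

```bash
python3 - <<'E'
from h import *
import cv2
s=read_state();print(s["position"].round(1),s["clock"])
c=get_image("scene")
a=get_image("side")
o=np.hstack([cv2.resize(a[190:310,220:340],(400,400),interpolation=2),cv2.resize(c[190:310,260:380],(400,400),interpolation=2)])
cv2.imwrite("pics/p1.png",o[:,:,::-1])
for p in((418,128,24),(418,128,70)):print(proj("side",np.array(p)).round(),proj("scene",np.array(p)).round())
E
```

```text
[385.3 134.9 105.9] 12.275
[280. 251.] [343. 255.]
[279. 236.] [343. 239.]
```

View pics/p1.png

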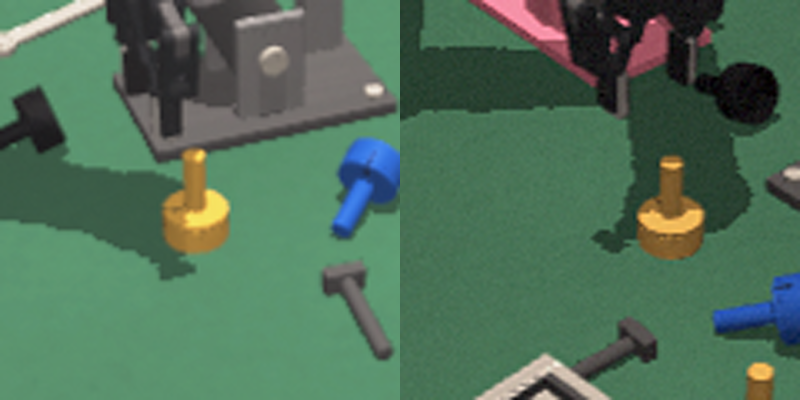

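The cap stands upright on its rim, knob end at side (278,236) and scene (342,239), so about (416.5,127). I'll regrip it properly, aligned with the chute.

Call:
{"method": "arm_command", "body": {"steps": [0.016, 0.001, 0, 0, 0.016, 0.001, 0, 0, 0, 0, 0, -0.065, 0, 0, 0.025, 0, 0, 0, 0.025, 0, 0, 0, 0.014, 0, 0, 0, 0.004, 0, 0, 0, 0, 0]}}

```text
clock: 13.38
position: [416.2, 126.5, 36.6]
ee_rot: [0.998, -0.057, -0.0, 0.0]
contact_force: [-1.2, 0.2, -0.1]
gripper_width: 54.9
grasp_force: 0.0
```

Call:
{"method": "arm_command", "body": {"steps": [0, 0, 0, 0, 0, 0, 0, 0, 0, 0, 0, 0, 0, 0, 0, 0, 0, 0, 0, 0, 0, 0, 0, 0], "grip": 0.0}}

```text
clock: 14.12
position: [416.1, 127.0, 37.3]
ee_rot: [0.998, -0.057, 0.001, -0.0]
contact_force: [-0.4, 1.0, 5.6]
gripper_width: 14.3
grasp_force: 58.8
```

Call:
{"method": "arm_command", "body": {"steps": [0, 0, -0.015, 0, 0, 0, -0.032, 0, 0, 0, -0.036, 0, 0, 0, -0.036, 0, 0, 0, -0.036, 0, 0, 0, -0.036, 0, 0, 0, -0.024, 0]}}

```text
clock: 15.0
position: [414.9, 126.3, 252.3]
ee_rot: [0.998, -0.057, -0.001, -0.0]
contact_force: [-0.4, -0.6, -2.8]
gripper_width: 14.5
grasp_force: 58.6
```

Call:
{"method": "arm_command", "body": {"steps": [0.0115, 0.02, 0, 0, 0.0175, 0.03, 0, 0, 0.0175, 0.03, 0, 0, 0.0175, 0.03, 0, 0, 0.0175, 0.03, 0, 0, 0.0175, 0.03, 0, 0, 0.0175, 0.03, 0, 0, 0.0175, 0.03, 0, 0, 0.0175, 0.03, 0, 0, 0.0175, 0.03, 0, 0, 0.0175, 0.03, 0, 0, 0.0175, 0.03, 0, 0, 0.0055, 0.0085, 0, 0, 0, 0, 0, 0]}}

```text
clock: 16.75
position: [582.4, -253.3, 250.1]
ee_rot: [0.998, -0.057, -0.002, -0.001]
contact_force: [-1.3, 0.0, -2.4]
gripper_width: 14.4
grasp_force: 58.9
```

```bash
python3 - <<'E'
from h import *
import cv2
c=get_calibration("wrist");s=read_state()
print(s["clock"],s["position"].round(1),s["ee_rot"].round(4),s["gripper_width"])
cv2.imwrite("pics/w2.png",get_image("wrist")[:,:,::-1])
K=np.array(c["camera_matrix"]);T=np.array(c["cam_to_world"])
def fish(p):
    q=np.linalg.inv(T)@[*p,1];th=np.arctan2(np.hypot(q[0],q[1]),q[2]);ph=np.arctan2(q[1],q[0]);return np.round((K[0,2]+K[0,0]*th*np.cos(ph),K[1,2]+K[1,1]*th*np.sin(ph)))
v=(599.6,-254.8,-.114)
for p in((-44,-67,175),(-44,67,175),(44,-67,175),(44,67,175),(-54.8,77.8,175),(42,0,170)): print(p,fish(w(*v,p)))
E
```

```text
16.75 [ 582.4 -253.3  250.1] [ 9.983e-01 -5.740e-02 -1.600e-03 -6.000e-04] 14.448987545495564
(-44, -67, 175) [420. 288.]
(-44, 67, 175) [215. 288.]
(44, -67, 175) [430. 151.]
(44, 67, 175) [205. 152.]
(-54.8, 77.8, 175) [202. 303.]
(42, 0, 170) [318. 152.]
```

View pics/w2.png

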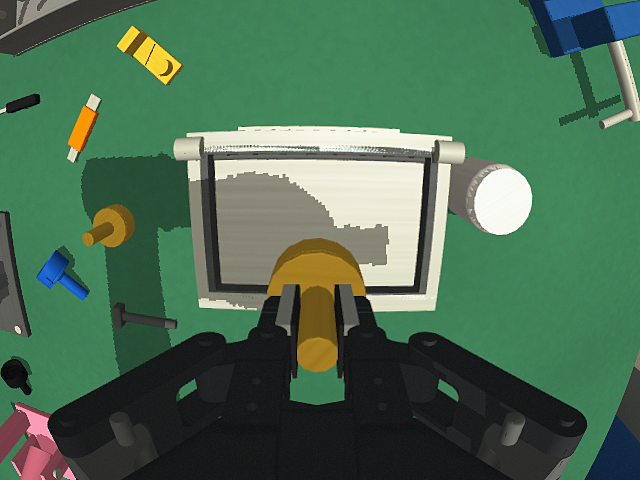

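The wrist view shows the chute opening with inner corners at about (208,292), (420,290), (207,152) and (432,152), within about 2 mm of prediction. The cap hangs upright over the free-edge side. Now I press it in.

Call:
{"method": "arm_command", "body": {"steps": [0.002, 0, 0.015, 0, 0, 0, 0.015, 0, 0, 0, 0.006, 0, 0, 0, 0.006, 0, 0, 0, 0.006, 0, 0, 0, 0.006, 0, 0, 0, 0.006, 0, 0, 0, 0, 0]}}

```text
clock: 17.8
position: [585.6, -253.9, 192.0]
ee_rot: [0.998, -0.057, 0.001, 0.0]
contact_force: [1.2, 0.1, 1.6]
gripper_width: 14.3
grasp_force: 59.4
```

Call:
{"method": "arm_command", "body": {"steps": [0, 0, 0.006, 0, 0, 0, 0.006, 0, 0, 0, 0.006, 0, 0, 0, 0.006, 0, 0, 0, 0.006, 0, 0, 0, 0, 0]}}

```text
clock: 18.55
position: [583.8, -253.3, 160.3]
ee_rot: [0.998, -0.057, -0.002, -0.0]
contact_force: [-2.2, 0.9, -0.5]
gripper_width: 14.3
grasp_force: 59.3
```

Call:
{"method": "arm_command", "body": {"steps": [0, 0, 0.006, 0, 0, 0, 0.006, 0, 0, 0, 0.006, 0, 0, 0, 0.006, 0, 0, 0, 0.006, 0, 0, 0, 0, 0]}}

```text
clock: 19.3
position: [583.7, -253.2, 130.3]
ee_rot: [0.998, -0.057, -0.002, -0.001]
contact_force: [-2.5, -0.6, -1.9]
gripper_width: 14.3
grasp_force: 59.1
```

Call:
{"method": "arm_command", "body": {"steps": [0, 0, 0.006, 0, 0, 0, 0.006, 0, 0, 0, 0.006, 0, 0, 0, 0.006, 0, 0, 0, 0.001, 0, 0, 0, 0, 0]}}

```text
clock: 20.05
position: [584.9, -253.6, 106.7]
ee_rot: [0.998, -0.057, -0.0, -0.0]
contact_force: [-2.3, 0.3, -1.2]
gripper_width: 14.1
grasp_force: 60.5
```

```bash
python3 - <<'E'
from h import *
import cv2
s=read_state();print(s["position"].round(1),s["contact_force"].round(1))
a=get_image("wrist")
cv2.imwrite("pics/w3.png",a[:,:,::-1])
E
```

```text
[ 584.9 -253.6  106.7] [-2.3  0.3 -1.2]
```

View pics/w3.png

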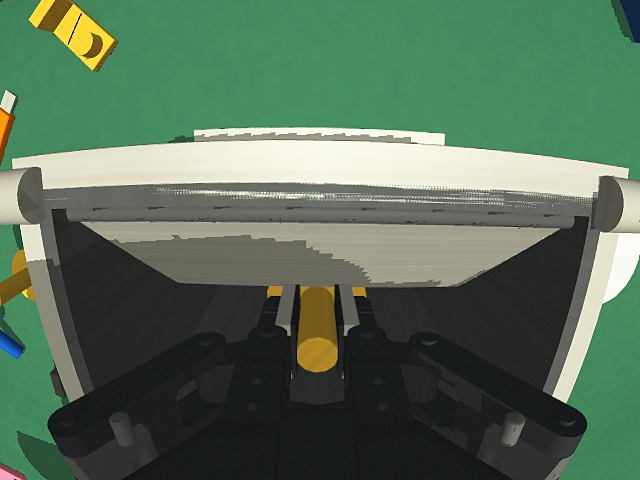

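The flap is swung down, with its free edge resting on the fingers above the skirt (edge at row ~285), and the cap hangs inside. Release, then withdraw.

Call:
{"method": "arm_command", "body": {"steps": [0, 0, 0, 0, 0, 0, 0, 0, 0, 0, 0, 0, 0, 0, 0, 0, 0, 0, 0, 0], "grip": 0.04}}

```text
clock: 20.72
position: [585.4, -253.6, 107.1]
ee_rot: [0.998, -0.057, 0.0, 0.0]
contact_force: [-1.7, 3.1, 1.4]
gripper_width: 40.0
grasp_force: 1.3
```

Call:
{"method": "arm_command", "body": {"steps": [0, 0, -0.008, 0, 0, 0, -0.012, 0, 0, 0, -0.012, 0, 0, 0, -0.012, 0, 0, 0, -0.012, 0, 0, 0, -0.012, 0, 0, 0, -0.012, 0, 0, 0, -0.02, 0, 0, 0, -0.03, 0, 0, 0, -0.03, 0, -0.03, 0, -0.02, 0, -0.03, 0, 0, 0, -0.03, 0, 0, 0, 0, 0, 0, 0, 0, 0, 0, 0]}}

```text
clock: 22.6
position: [496.5, -243.4, 287.3]
ee_rot: [0.998, -0.057, 0.001, 0.0]
contact_force: [0.3, 0.1, -0.6]
gripper_width: 39.7
grasp_force: 0.0
```

```bash
python3 - <<'E'
from h import *
import cv2
a=get_image("wrist");c=get_image("scene")
o=np.hstack([cv2.resize(a,(400,300)),cv2.resize(c[150:450,150:550],(400,300))])
cv2.imwrite("pics/f.png",o[:,:,::-1])
E
```

```text
(no output)
```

View pics/f.png

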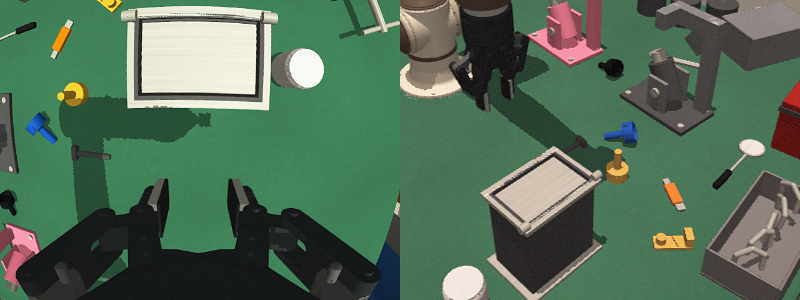

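The flap is shut at wrist tile (198,57), the gripper is empty, the cap is inside, and the bystanders are where they were.

```bash
python3 -c "
from bench import *
print(job_done())"
```

```text
the job is handed in; nothing more can be done
None
```

The cracked cap was drawn off the housing, set upright on the shelf once to regrip it, and pushed down through the flap; the last pictures show the flap shut behind it, the gripper empty and the spare cap and other things where they were, and the job is handed in.

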